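# Put the ointment mill into its fast gear and start it

## Robot

A 7-joint arm with a two-finger parallel gripper is mounted at the origin on the work surface. World frame = base frame: x ahead of the robot, y to its left, z up, the work surface at z = 0. Lengths are in m, angles in rad, forces in N, time in s.
With the tool pointing down it reaches from about 0.425 to 0.875 m from the base axis. Payload 8.4 kg.
Tool frame: the origin (TCP) lies on the front face of the gripper's body, between the roots of the fingers; the fingertips stand 70 mm ahead of it and the grasp point (between the pads) lies 51 mm ahead of it; y points along the fingers, x is the direction in which the jaws open and shut, and the axes are right-handed (so a half turn about y gives the same grasp; the last joint's range is limited). The gripper opens to 87 mm and grips with 3 to 60 N. Pads are 19 mm wide; open, the fingers measure 117 mm over their backs; the gripper's body (75 mm by 190 mm) begins 51 mm behind the grasp point.
Start: joints at [-1.388, 0.333, 0.04, 1.465, -0.013, 1.343, -0.059], TCP at [0.181, 0.624, 0.292] pointing down, gripper open.
Joint ranges: [-2.58, 2.58], [-0.38, 2.09], [-1.3, 1.39], [0.25, 2.4], [-1.5, 4.64], [0.08, 2.09], [-2.65, 2.65]. Speed limits (rad/s): [2.22, 2.22, 2.79, 2.79, 3.14, 3.14, 3.14].

## Interface

Orientations are given as a unit quaternion [w, x, y, z].
In Python, from station import robot gives the robot as it stands.
- The arm moves only by the shell command python3 -m crank 'ROWS' [FORCE]. ROWS is JSON, a list of rows, each an object of numbers: "grip": the opening in per cent of the stroke, from 0 (shut) to 100 (fully open); "tx", "ty", "tz": the shift along the world's x, y, z scaled (see below); "ax", "ay", "az": the turn, a rotation vector about the world's x, y, z scaled (see below). A call has 1 to 12 rows; each row shifts and turns the pose as measured when the row begins; what a row does not reach is not made up. The controller multiplies each number of a shift by 0.15 m and each number of a turn by pi/4 rad. A row lasts 1/10 s, in which the tool goes at most 50 mm and 8.59 degrees, less where a joint would pass 70% of its speed; a pose out of reach is approached as far as the arm can. A call with a number of a shift or a turn outside -1 to 1 is refused whole. A call with a gripper value outside its range is refused whole. The fingers move at their own pace and stop on an object; FORCE is the grip in N (left out, the last holds). Time passes only in rows, so rows that do not move let the fingers close. It gives the time, the measured TCP pose, the force and the opening at its end, in the units of the state.
- robot.read_state(): the state, without advancing time (a new reading comes with each control period).
- robot.read_camera(name): name is "scene" or "top" or "wrist"; returns the picture (384x512x3 uint8, red, green, blue); there is no depth.
- robot.get_calibration(name): a dict with "fx", "fy", "cx", "cy" (pixels), "world_to_cam" (4x4, takes a point from world to camera coordinates); the wrist camera has in their place "hand_eye" (4x4, takes a point from camera to tool coordinates, whose origin is the TCP and whose axes are the tool frame's). Camera axes: x right, y up, looking along -z (the intrinsics and any distortion apply to the point x, -y, -z); pixel columns grow to the right and rows downward; lengths in m; the calibration is good to about 2 mm. A picture is of the moment at which its call begins: read the wrist's pose just before it. get_calibration takes no time and is no camera call.
- robot.finish_job(): hands the job in, once; it reports no verdict.
The state is a dict: "time_s": time; "joint_positions": joint angles; "qd": joint speeds; "joint_torque": joint torques, N m; "tcp_pos": TCP position; "eef_rot": TCP orientation; "force": force on the tool from outside, world axes, zero at the start; "wrist_torque": the same for the moment, N m; "grip_width": opening from 0.0 (shut) to 1.0 (fully open).
Only numpy, scipy, OpenCV 4.12 (cv2) and the standard library are available. Lean on these libraries where they do the work, as an engineer would, in place of code of your own. Each camera call takes 0.05 s, during which the arm holds its last target.

## Task

The ointment mill was left in its far left gear: with the fingertips, push its gear lever back to neutral, across the H-gate and into the far right slot (the right leg, on the side away from the rolls, at the end away from you), fully home. Then start the mill with a press of the small flat start button, let it come up again, and leave the mushroom stop button alone. Only push the knob, never take it between the fingers, and leave the jars, bottle, cartons, tray and spatula where they are.

Things in the scene. Friction and masses are not known exactly. Their poses are not given: they have to be found in the camera images.
- mill: Bench ointment mill, bolted down; place and yaw vary. Grey gearbox (170 x 170, 122 mm high) at the robot's right, a stand with three white rolls at its left (mill y +90 to +405 mm, top at 232 mm). Origin: on the table under the gear lever's pivot; x forward, away from the operator, y left towards the rolls, z up.
- gate_center (a point): Centre of the top of the steel gate plate (87 x 87 x 5 mm), 137 mm up; axes as the mill's. Its H-shaped opening: a left and a right leg along x (centre lines y = +15 and -15 mm, 14 mm wide, ends at x = +-27.5 mm) joined half-way by the neutral crossbar along y, 18 mm wide, corners rounded 3 mm. The ends of the legs are the four slots. The walls stop the lever's 10 mm stem: it changes legs only in neutral.
- knob (a point): Centre of the black ball knob (34 mm diameter), 180 mm from the lever's pivot, which lies at (0, 0, 45 mm) in the mill's frame. Mid-neutral it is at (0, 0, 225 mm); in the legs at y = +30 (left) or -30 mm (right), at the far and near leg ends at x = +44 and -44 mm, 217 mm up. About 3 N at the knob moves the lever and it stays where it is left: no spring, no detent.
- lever_fore (a joint): Fore-and-aft tilt of the gear lever in rad: 0 in the neutral, +0.24 fully home in a far slot (away from the operator, +x of the mill), -0.24 in a near slot. Knob x in the mill's frame = 180 mm x sin(value).
- lever_side (a joint): Sideways tilt of the gear lever in rad: +0.165 in the right leg (mill's -y, away from the rolls), -0.165 in the left leg (nearer the rolls), with about 0.025 play. Knob y in the mill's frame = -180 mm x sin(value) x cos(lever_fore). It starts in the far half of the left leg, more or less deep in the slot.
- start_top (a point): Centre of the top of the start button: the small flat grey round button (24 mm) in a black collar (40 mm) on the white console at the front of the gearbox, on the right of the two, at (-111, -37, 136 mm) in the mill's frame. Spring return.
- start (a joint): Travel of the start button in m: 0 released, 0.006 fully pressed, downwards; about 1.5 N to start moving it, 5 N fully down.
- stop_top (a point): Centre of the top of the stop button: the grey mushroom head (40 mm) on the left of the console at (-111, +37, 154 mm) in the mill's frame, 74 mm from the start button.
- stop (a joint): Travel of the stop button in m: 0 released, 0.005 fully pressed.
- jar: White screw-lid ointment jar, 60 mm diameter, 60 mm high, loose, on the table in front of the console. Origin: centre of its underside.
- jar_small: Small white ointment jar, 44 mm diameter, 45 mm high, loose, in front of the console. Origin: centre of its underside.
- amber: Amber glass bottle with white cap, 54 mm diameter, 125 mm high, loose, close to the right of the gearbox. Origin: centre of its underside.
- carton_tall: Medicine carton standing up, 40 x 60 x 105 mm, loose, to the right. Origin: centre of its underside.
- carton_flat: Medicine carton lying flat, 130 x 65 x 28 mm, loose, to the right. Origin: centre of its underside.
- pill_tray: Clear tablet-counting tray, 150 x 110 x 22 mm, loose, far right. Origin: centre of its underside.
- spatula: Ointment spatula, 200 mm long, loose, flat on the table, at the front right. Origin: underside, near its middle.

How it is judged:
By the outcome, as a careful person would: the job done as asked, in the order asked, and still so for the second after the job is handed in, with the robot touching nothing.
It also fails if it takes over 64 s, if anything falls off the work surface, if the arm or the gripper's body presses on something with over 40 N, if the wrist force passes 120 N, or if a joint passes its speed limit or range.

## Working session

There is one attempt and no reset: what is moved stays moved. The work goes in short steps, Python scripts to look and compute and a shell command to move; the robot and the scene stay as the last step left them, time stands still between calls to the robot, and variables do not carry over. Pictures are saved under pics/ and viewed, and the job is handed in when it is done.

```bash
ls; mkdir -p pics
python3 - <<'E'
from station import robot
import cv2
s=robot.read_state(); print({k:(v if not hasattr(v,'tolist') else v.tolist()) for k,v in s.items()})
for n in ["scene","top","wrist"]:
    im=robot.read_camera(n); cv2.imwrite(f"pics/{n}0.png",im[:,:,::-1])
    print(n,robot.get_calibration(n))
E
```

```text
pics
{'time_s': 0.0, 'joint_positions': [-1.3882144975828818, 0.33388995092028106, 0.03988051084472619, 1.466265713840578, -0.013357308107838231, 1.3432914939086569, -0.058516764960011396], 'qd': [-0.00123194837960518, 0.00014906071883634837, -0.0022969892421396913, 0.0007012149084330177, 0.00037939004024480907, -0.0005481497965292343, -0.0004549967566544558], 'joint_torque': [0.0004510268263402395, -65.63748836517334, 1.3357849046587944, -40.37828207015991, -0.05958516150712967, 0.04513208521530032, 0.00014310155620478326], 'tcp_pos': [0.18068267764500964, 0.6240153625431841, 0.2913755542399268], 'eef_rot': [-0.5648858014750572, 0.5656433796749891, 0.42440912129199715, -0.4252393397674926], 'force': [-0.1901405595708215, 0.34813415767367106, 0.07478966357256979], 'wrist_torque': [0.013931462122324845, -0.008672710795965108, 0.01653923363704439], 'grip_width': 1.0020838921614545}
scene {'fx': 441.83549050205846, 'fy': 441.83549050205846, 'cx': 251.39408265514126, 'cy': 190.872334027027, 'world_to_cam': array([[-0.76338393, -0.64571935, -0.01707299,  0.23701363],
       [ 0.51735532, 
[... 298 characters left out ...]
0.02747237, -0.999559  , -0.01127285, -0.24332641],
       [ 0.99808307, -0.02805395,  0.05516481, -0.54398098],
       [-0.05545673, -0.00973573,  0.99841363, -1.37410476],
       [ 0.        ,  0.        ,  0.        ,  1.        ]])}
wrist {'fx': 280.94734901262797, 'fy': 280.94734901262797, 'cx': 255.32159728201032, 'cy': 192.4504701217954, 'hand_eye': array([[ 9.99999830e-01, -5.82136129e-04,  1.51246050e-05,
        -4.60283164e-04],
       [ 1.77027767e-04,  2.79151856e-01, -9.60246953e-01,
        -9.20287527e-02],
       [ 5.54772382e-04,  9.60246792e-01,  2.79151912e-01,
         7.73069045e-02],
       [ 0.00000000e+00,  0.00000000e+00,  0.00000000e+00,
         1.00000000e+00]])}
```

View pics/scene0.png

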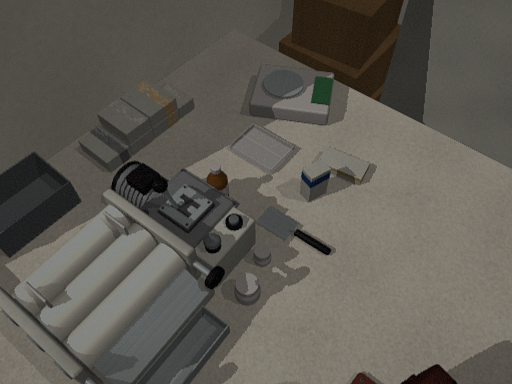

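View pics/top0.png

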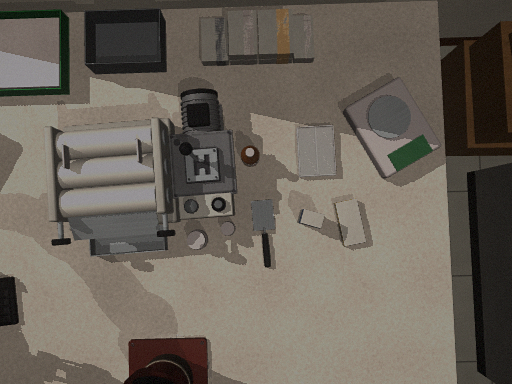

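View pics/wrist0.png

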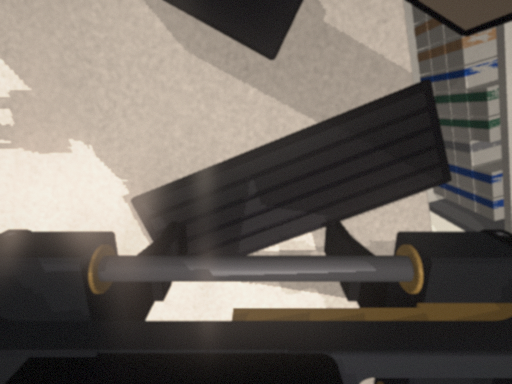

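Run:
```python
import cv2
a=cv2.imread('pics/top0.png')[80:260,150:270]
a=cv2.convertScaleAbs(a,alpha=1.6,beta=20)
cv2.imwrite('pics/top0z.png',cv2.resize(a[:, :],None,fx=3.3,fy=3.3,interpolation=cv2.INTER_CUBIC))
b=cv2.imread('pics/scene0.png')[150:300,100:300]
b=cv2.convertScaleAbs(b,alpha=1.6,beta=20)
cv2.imwrite('pics/scene0z.png',cv2.resize(b,None,fx=4,fy=4,interpolation=cv2.INTER_CUBIC))
```

```text
(no output)
```

View pics/top0z.png

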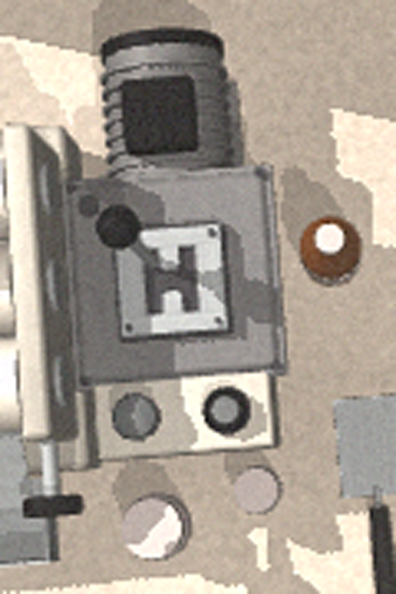

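View pics/scene0z.png

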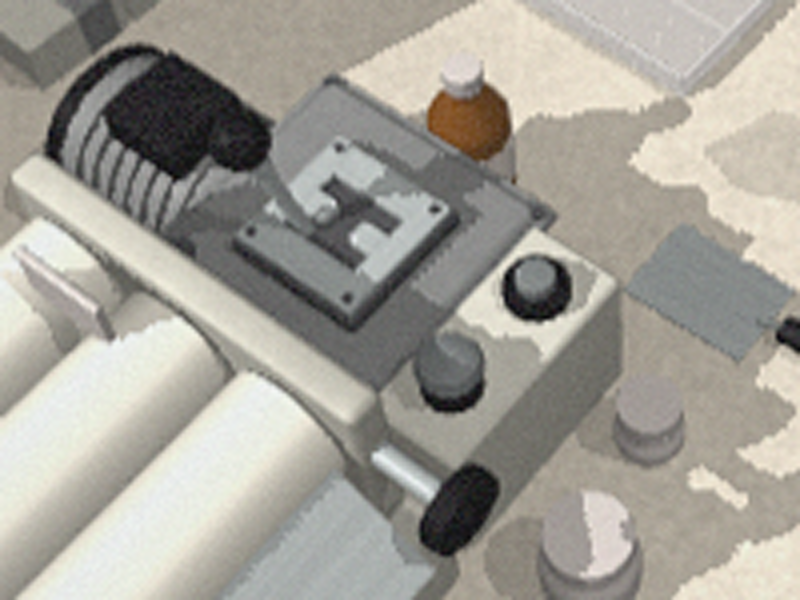

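```bash
cat > h.py <<'E'
import numpy as np
from station import robot
def ray(n,u,v,pose=None):
    c=robot.get_calibration(n)
    d=np.array([(u-c['cx'])/c['fx'],-(v-c['cy'])/c['fy'],-1.0])
    M=np.array(c['world_to_cam']); R=M[:3,:3]; o=-R.T@M[:3,3]
    return o,R.T@d
def onz(n,u,v,z):
    o,d=ray(n,u,v); return o+d*(z-o[2])/d[2]
def tri(rs):
    A=0;b=0
    for o,d in rs:
        d=d/np.linalg.norm(d);P=np.eye(3)-np.outer(d,d);A=A+P;b=b+P@o
    return np.linalg.solve(A,b)
E
python3 - <<'E'
from h import *
np.set_printoptions(precision=4,suppress=True)
T=lambda x,y:(150+x/3.3-.35,80+y/3.3-.35)
S=lambda x,y:(100+x/4-.4,150+y/4-.4)
cs=np.array([onz('top',*T(*p),.137) for p in [(118,228),(226,220),(234,332),(124,340)]])
g=cs.mean(0);print('gate',g)
fwd=(cs[0]+cs[1]-cs[2]-cs[3]);left=(cs[0]+cs[3]-cs[1]-cs[2])
print('yaw',np.degrees(np.arctan2(fwd[1],fwd[0])),np.degrees(np.arctan2(-left[0],left[1])),np.linalg.norm(fwd)/2,np.linalg.norm(left)/2)
cs=np.array([onz('scene',*S(*p),.137) for p in [(335,135),(460,212),(350,322),(234,238)]])
print('gate scene',cs.mean(0)); 
fwd=(cs[0]+cs[3]-cs[2]-cs[1]);
print(cs)
for nm,t,s,z in [('knob',(117,226),(240,138),.217),('stop',(135,416),(450,355),.154),('start',(227,409),(537,278),.136)]:
    print(nm,onz('top',*T(*t),z),onz('scene',*S(*s),z),tri([ray('top',*T(*t)),ray('scene',*S(*s))]))
E
```

```text
gate [ 0.6135 -0.1318  0.137 ]
yaw 2.3104925825287896 2.565094480234294 0.09353470680735496 0.09066765921975098
gate scene [ 0.6111 -0.1269  0.137 ]
[[ 0.6613 -0.1686  0.137 ]
 [ 0.5664 -0.1755  0.137 ]
 [ 0.5632 -0.0833  0.137 ]
 [ 0.6536 -0.0803  0.137 ]]
knob [ 0.6473 -0.096   0.217 ] [ 0.648 -0.1    0.217] [ 0.6457 -0.0975  0.2216]
stop [ 0.5011 -0.0983  0.154 ] [ 0.4988 -0.0973  0.154 ] [ 0.5008 -0.0982  0.1507]
start [ 0.5053 -0.1719  0.136 ] [ 0.5033 -0.1708  0.136 ] [ 0.5051 -0.1719  0.1327]
```

```bash
python3 - <<'E'
from h import *
np.set_printoptions(precision=4,suppress=True)
T=lambda x,y:(150+x/3.3-.35,80+y/3.3-.35)
S=lambda x,y:(100+x/4-.4,150+y/4-.4)
print(tri([ray('top',*T(160,115)),ray('scene',*S(172,112))]))
E
python3 -m crank '[{"grip":0,"tz":0.25},{"grip":0,"tz":0.25},{"grip":0,"tx":0.17,"ty":-0.24,"az":-0.08},{"grip":0,"tx":0.17,"ty":-0.24,"az":-0.08},{"grip":0,"tx":0.17,"ty":-0.24,"az":-0.08},{"grip":0,"tx":0.17,"ty":-0.24,"az":-0.08}]' 20
```

```text
[ 0.7538 -0.1209  0.1306]schema error: expected keys grip, tx, ty, tz, ax, ay, az
```

```bash
python3 -m crank '[{"grip":0,"tx":0,"ty":0,"tz":0.25,"ax":0,"ay":0,"az":0},{"grip":0,"tx":0,"ty":0,"tz":0.25,"ax":0,"ay":0,"az":0},{"grip":0,"tx":0.17,"ty":-0.24,"tz":0,"ax":0,"ay":0,"az":-0.08},{"grip":0,"tx":0.17,"ty":-0.24,"tz":0,"ax":0,"ay":0,"az":-0.08},{"grip":0,"tx":0.17,"ty":-0.24,"tz":0,"ax":0,"ay":0,"az":-0.08},{"grip":0,"tx":0.17,"ty":-0.24,"tz":0,"ax":0,"ay":0,"az":-0.08}]' 20
```

```text
time_s: 0.75
tcp_pos: [0.2788, 0.4791, 0.3651]
eef_rot: [-0.613, 0.614, 0.349, -0.354]
force: [0.3, -0.5, 0.0]
grip_width: 0.536
```

```bash
python3 -m crank '[{"grip":0,"tx":0.173,"ty":-0.24,"tz":0,"ax":0,"ay":0,"az":-0.08},{"grip":0,"tx":0.173,"ty":-0.24,"tz":0,"ax":0,"ay":0,"az":-0.08},{"grip":0,"tx":0.173,"ty":-0.24,"tz":0,"ax":0,"ay":0,"az":-0.08},{"grip":0,"tx":0.173,"ty":-0.24,"tz":0,"ax":0,"ay":0,"az":-0.08},{"grip":0,"tx":0.173,"ty":-0.24,"tz":0,"ax":0,"ay":0,"az":-0.08},{"grip":0,"tx":0.173,"ty":-0.24,"tz":0,"ax":0,"ay":0,"az":-0.08},{"grip":0,"tx":0.173,"ty":-0.24,"tz":0,"ax":0,"ay":0,"az":-0.08},{"grip":0,"tx":0.173,"ty":-0.24,"tz":0,"ax":0,"ay":0,"az":-0.08},{"grip":0,"tx":0.173,"ty":-0.24,"tz":0,"ax":0,"ay":0,"az":-0.08},{"grip":0,"tx":0.173,"ty":-0.24,"tz":0,"ax":0,"ay":0,"az":-0.08},{"grip":0,"tx":0.173,"ty":-0.24,"tz":0,"ax":0,"ay":0,"az":-0.08},{"grip":0,"tx":0.173,"ty":-0.24,"tz":0,"ax":0,"ay":0,"az":-0.08}]' 20
```

```text
time_s: 1.95
tcp_pos: [0.5983, 0.026, 0.365]
eef_rot: [0.703, -0.7, -0.089, 0.093]
force: [1.3, 0.4, -0.6]
grip_width: 0.009
```

```bash
python3 -m crank '[{"grip":0,"tx":0.21,"ty":-0.27,"tz":0,"ax":0,"ay":0,"az":-0.09},{"grip":0,"tx":0.21,"ty":-0.27,"tz":0,"ax":0,"ay":0,"az":-0.09},{"grip":0,"tx":0.21,"ty":-0.27,"tz":0,"ax":0,"ay":0,"az":-0.08},{"grip":0,"tx":0,"ty":0,"tz":0,"ax":0,"ay":0,"az":0}]' 20
cat > snap.py <<'E'
import sys,cv2
from h import *
tag=sys.argv[1]; ims=[]
print(robot.read_state()['tcp_pos'],robot.read_state()['eef_rot'],robot.read_state()['force'])
for n in sys.argv[2:]:
    im=robot.read_camera(n)[:,:,::-1]; cv2.imwrite(f'pics/{tag}_{n}.png',im)
    if n=='top': im=cv2.resize(im[60:260,130:270],None,fx=2.85,fy=2.85,interpolation=cv2.INTER_CUBIC)
    elif n=='scene': im=cv2.resize(im[100:290,100:300],None,fx=3,fy=3,interpolation=cv2.INTER_CUBIC)
    im=cv2.convertScaleAbs(im,alpha=1.5,beta=15)
    h=570 if n!='wrist' else 300
    ims.append(cv2.resize(im,(399 if n!='wrist' else 400,h)))
ms=max(i.shape[0] for i in ims)
ims=[cv2.copyMakeBorder(i,0,ms-i.shape[0],0,0,0) for i in ims]
cv2.imwrite(f'pics/{tag}.png',np.hstack(ims[:2]))
E
python3 snap.py a wrist scene
```

```text
time_s: 2.35
tcp_pos: [0.6913, -0.0994, 0.3619]
eef_rot: [0.707, -0.707, -0.011, 0.016]
force: [-1.2, 0.1, -1.3]
grip_width: 0.005
[ 0.69132381 -0.09936536  0.36187469] [ 0.70743086 -0.70651074 -0.01067003  0.01644087] [-1.16945449  0.14372812 -1.32579427]
```

View pics/a.png

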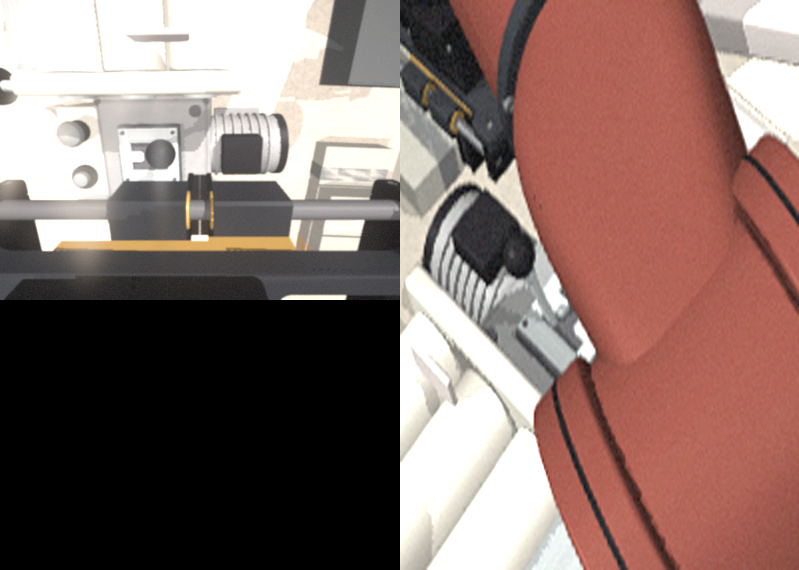

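```bash
cat >> h.py <<'E'
from scipy.spatial.transform import Rotation as Rn
def wray(u,v,p,q):
    c=robot.get_calibration('wrist');H=np.array(c['hand_eye'])
    d=np.array([(u-c['cx'])/c['fx'],-(v-c['cy'])/c['fy'],-1.0])
    R=Rn.from_quat([q[1],q[2],q[3],q[0]]).as_matrix()
    return np.array(p)+R@H[:3,3], R@H[:3,:3]@d
def wonz(u,v,p,q,z):
    o,d=wray(u,v,p,q); return o+d*(z-o[2])/d[2]
def wproj(P,p,q):
    c=robot.get_calibration('wrist');H=np.array(c['hand_eye'])
    R=Rn.from_quat([q[1],q[2],q[3],q[0]]).as_matrix()
    t=R.T@(np.array(P)-np.array(p)); k=np.linalg.inv(H)@np.r_[t,1]
    return c['cx']-c['fx']*k[0]/k[2], c['cy']+c['fy']*k[1]/k[2]
G=np.array([.613,-.130]); YAW=np.radians(3.0)
F=np.array([np.cos(YAW),np.sin(YAW)]);L=np.array([-np.sin(YAW),np.cos(YAW)])
def m2w(x,y): return G+F*x+L*y
def w2m(P): d=np.array(P[:2])-G; return d@F,d@L
E
python3 - <<'E'
import cv2
im=cv2.imread('pics/a_wrist.png')[120:260,60:320]
cv2.imwrite('pics/awz.png',cv2.resize(im,None,fx=3,fy=3,interpolation=cv2.INTER_CUBIC))
E
```

```text
(no output)
```

View pics/awz.png

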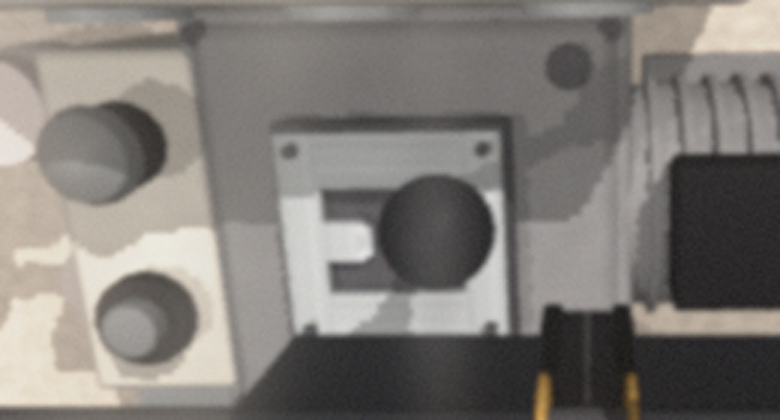

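Run:
```python
from h import *
np.set_printoptions(precision=4,suppress=True)
p,q=[ 0.69132381,-0.09936536,0.36187469],[ 0.70743086,-0.70651074,-0.01067003,0.01644087]
Z=lambda x,y:(60+x/3-.33,120+y/3-.33)
for n,x,y,z in [('knob',436,232,.218),('start',130,330,.136),('stop',88,155,.154),('c1',275,130,.137),('c2',505,128,.137),('scr1',289,151,.137),('scr2',483,149,.137),('scr3',490,328,.137),('scr4',310,328,.137)]:
    P=wonz(*Z(x,y),p,q,z); print(n,P,w2m(P))
print(wproj([p[0],p[1],p[2]-.07],p,q))
```

```text
knob [ 0.645  -0.0975  0.218 ] (np.float64(0.03363499342358653), np.float64(0.0308055567043987))
start [ 0.5037 -0.1707  0.136 ] (np.float64(-0.11127845913664376), np.float64(-0.03489917006824209))
stop [ 0.5066 -0.0935  0.154 ] (np.float64(-0.10439271175060287), np.float64(0.042005830208461215))
c1 [ 0.5691 -0.0848  0.137 ] (np.float64(-0.04149172249583741), np.float64(0.04741681523877077))
c2 [ 0.6568 -0.0805  0.137 ] (np.float64(0.046301486871888925), np.float64(0.04713732411243158))
scr1 [ 0.5739 -0.0928  0.137 ] (np.float64(-0.037050848713185085), np.float64(0.03921720194470545))
scr2 [ 0.6484 -0.089   0.137 ] (np.float64(0.03754221482239337), np.float64(0.039122538658870575))
scr3 [ 0.6516 -0.163   0.137 ] (np.float64(0.03685274158642318), np.float64(-0.035018956602393854))
scr4 [ 0.5782 -0.1662  0.137 ] (np.float64(-0.03669239395751088), np.float64(-0.034301936884333965))
(np.float64(257.42032538836975), np.float64(237.23198654204512))
```

```bash
sed -i 's/-\.130\]/-.129]/' h.py
python3 -m crank '[{"grip":0,"tx":0,"ty":0.01,"tz":-0.26,"ax":0,"ay":0,"az":0.01},{"grip":0,"tx":0,"ty":0.01,"tz":-0.25,"ax":0,"ay":0,"az":0},{"grip":0,"tx":0,"ty":0,"tz":0,"ax":0,"ay":0,"az":0}]' 20
python3 -m crank '[{"grip":0,"tx":-0.06,"ty":0,"tz":0,"ax":0,"ay":0,"az":0},{"grip":0,"tx":-0.06,"ty":0,"tz":0,"ax":0,"ay":0,"az":0},{"grip":0,"tx":-0.06,"ty":0,"tz":0,"ax":0,"ay":0,"az":0},{"grip":0,"tx":0,"ty":0,"tz":0,"ax":0,"ay":0,"az":0}]' 20
python3 snap.py b wrist
```

```text
time_s: 2.75
tcp_pos: [0.69, -0.0868, 0.2868]
eef_rot: [0.71, -0.704, -0.02, 0.022]
force: [-0.1, 0.8, -0.2]
grip_width: 0.007
time_s: 3.15
tcp_pos: [0.6626, -0.0824, 0.2929]
eef_rot: [0.71, -0.703, -0.025, 0.022]
force: [1.7, 0.0, -0.2]
grip_width: 0.002
[ 0.66262636 -0.0824121   0.29294318] [ 0.7102598  -0.70314162 -0.02488658  0.02243943] [ 1.72619726  0.0246107  -0.18227149]
```

View pics/b.png

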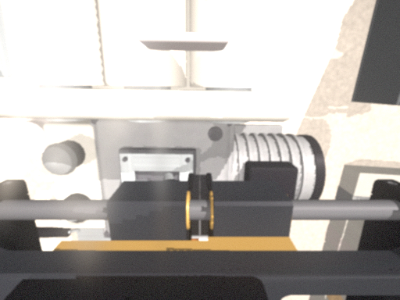

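```bash
python3 -m crank '[{"grip":0,"tx":0.03,"ty":-0.06,"tz":-0.03,"ax":0,"ay":0,"az":-0.01},{"grip":0,"tx":0,"ty":-0.03,"tz":-0.03,"ax":0,"ay":0,"az":0},{"grip":0,"tx":0,"ty":0,"tz":0,"ax":0,"ay":0,"az":0},{"grip":0,"tx":0,"ty":0,"tz":0,"ax":0,"ay":0,"az":0}]' 20
python3 snap.py c top scene
```

```text
time_s: 3.6
tcp_pos: [0.6681, -0.0973, 0.284]
eef_rot: [0.71, -0.703, -0.022, 0.019]
force: [0.4, 0.1, -0.3]
grip_width: 0.001
[ 0.66810409 -0.09729351  0.28404258] [ 0.71045072 -0.70314094 -0.02190563  0.0193065 ] [ 0.35513459  0.13581793 -0.32833115]
```

View pics/c.png

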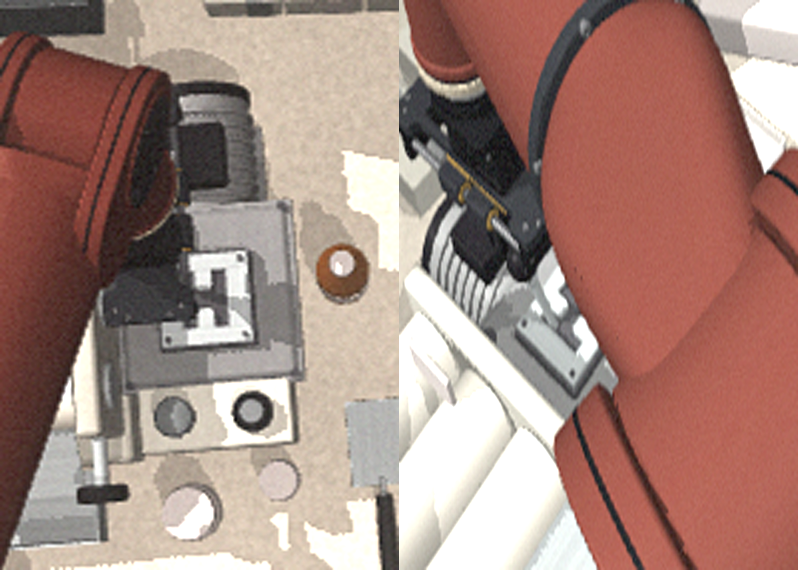

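```bash
python3 -m crank '[{"grip":0,"tx":-0.05,"ty":0,"tz":0,"ax":0,"ay":0,"az":0},{"grip":0,"tx":-0.05,"ty":0,"tz":0,"ax":0,"ay":0,"az":0},{"grip":0,"tx":-0.04,"ty":0,"tz":0,"ax":0,"ay":0,"az":0}]' 20
python3 -m crank '[{"grip":0,"tx":-0.04,"ty":-0.01,"tz":0,"ax":0,"ay":0,"az":0},{"grip":0,"tx":0,"ty":0,"tz":0,"ax":0,"ay":0,"az":0}]' 20
```

```text
time_s: 4.0
tcp_pos: [0.6482, -0.0965, 0.2856]
eef_rot: [0.71, -0.703, -0.025, 0.018]
force: [3.1, -0.4, 4.1]
grip_width: 0.006
time_s: 4.2
tcp_pos: [0.6411, -0.0978, 0.2866]
eef_rot: [0.71, -0.703, -0.025, 0.017]
force: [3.1, 0.4, -1.4]
grip_width: 0.004
```

```bash
python3 -m crank '[{"grip":0,"tx":0.1,"ty":0,"tz":0,"ax":0,"ay":0,"az":0},{"grip":0,"tx":0.1,"ty":0,"tz":0.2,"ax":0,"ay":0,"az":0},{"grip":0,"tx":0.1,"ty":0,"tz":0.25,"ax":0,"ay":0,"az":0},{"grip":0,"tx":0,"ty":0,"tz":0,"ax":0,"ay":0,"az":0}]' 20
python3 snap.py d wrist top
```

```text
time_s: 4.6
tcp_pos: [0.6828, -0.0973, 0.353]
eef_rot: [0.711, -0.702, -0.021, 0.021]
force: [-0.1, -1.1, -0.1]
grip_width: 0.004
[ 0.68279166 -0.09728049  0.35303066] [ 0.7114018  -0.70215142 -0.02105526  0.02115529] [-0.0610596  -1.12275161 -0.06800583]
```

View pics/d.png

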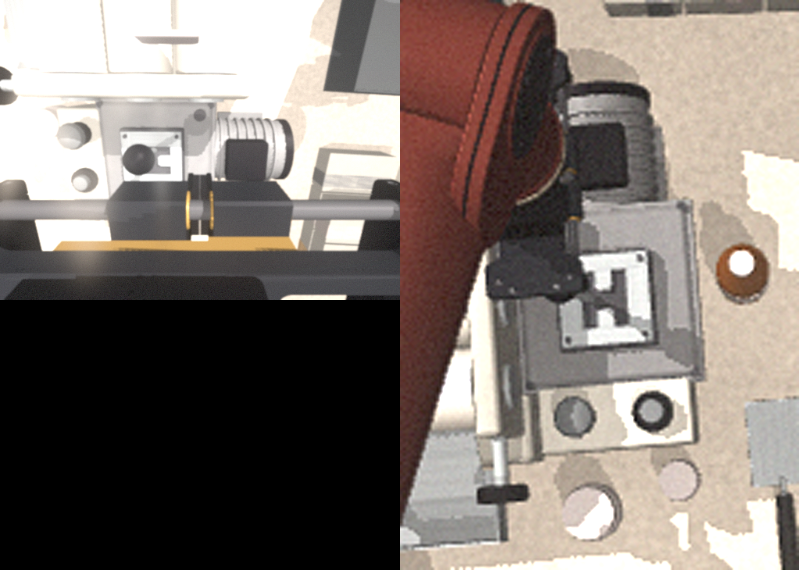

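View pics/d_wrist.png

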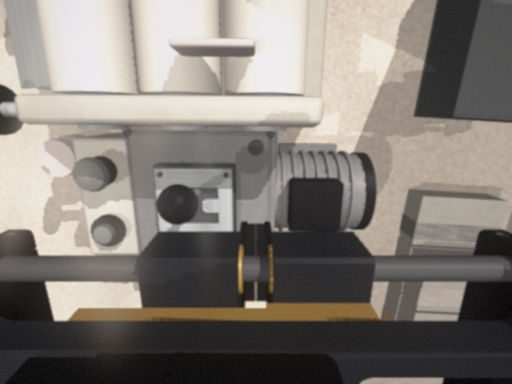

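Run:
```python
from h import *
import cv2
np.set_printoptions(precision=4,suppress=True)
p,q=[ 0.68279166,-0.09728049,0.35303066],[ 0.7114018,-0.70215142,-0.02105526,0.02115529]
for n,x,y,z in [('knob',177.5,204,.222),('s1',160,175,.137),('s2',228,174,.137)]:
    P=wonz(x,y,p,q,z); print(n,P,np.array(w2m(P)))
im=cv2.imread('pics/d_wrist.png')[130:260,120:260]
cv2.imwrite('pics/dz.png',cv2.resize(im,None,fx=4,fy=4,interpolation=cv2.INTER_CUBIC))
```

```text
knob [ 0.6168 -0.0981  0.222 ] [0.0054 0.0306]
s1 [ 0.5747 -0.0938  0.137 ] [-0.0364  0.0371]
s2 [ 0.6508 -0.0881  0.137 ] [0.0399 0.0389]
```

View pics/dz.png

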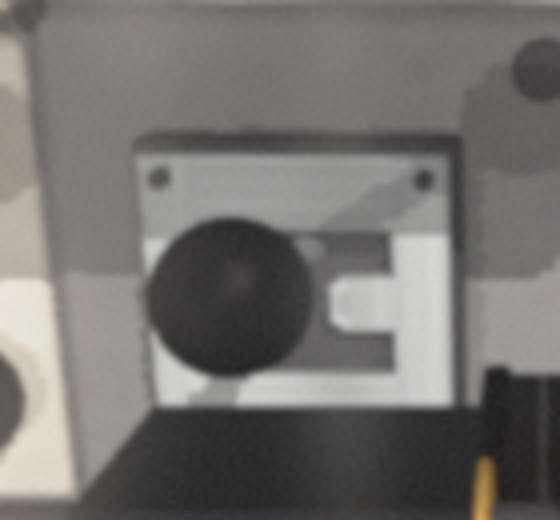

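```bash
python3 -m crank '[{"grip":0,"tx":-0.16,"ty":0.08,"tz":0,"ax":0,"ay":0,"az":0},{"grip":0,"tx":-0.16,"ty":0.08,"tz":0,"ax":0,"ay":0,"az":0},{"grip":0,"tx":-0.15,"ty":0.08,"tz":0,"ax":0,"ay":0,"az":0},{"grip":0,"tx":0,"ty":0,"tz":-0.15,"ax":0,"ay":0,"az":0},{"grip":0,"tx":0,"ty":0,"tz":0,"ax":0,"ay":0,"az":0}]' 20
python3 snap.py e wrist
```

```text
time_s: 5.2
tcp_pos: [0.6022, -0.0604, 0.3171]
eef_rot: [0.712, -0.702, -0.013, 0.028]
force: [-0.3, -0.0, -0.5]
grip_width: 0.005
[ 0.60220137 -0.06037073  0.31714862] [ 0.71183833 -0.70166474 -0.0129392   0.02802428] [-0.33895829 -0.04244603 -0.49750065]
```

View pics/e_wrist.png

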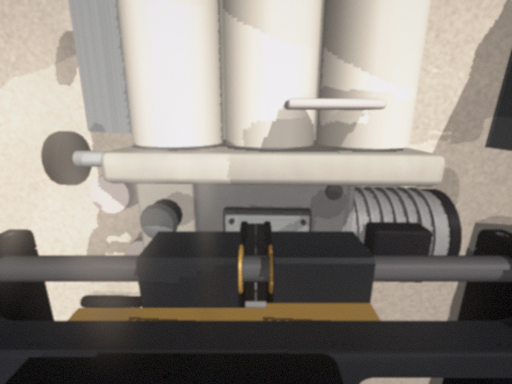

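```bash
python3 -m crank '[{"grip":0,"tx":0.06,"ty":0,"tz":-0.06,"ax":-0.02,"ay":-0.03,"az":0},{"grip":0,"tx":0,"ty":0,"tz":-0.06,"ax":0,"ay":0,"az":0},{"grip":0,"tx":0,"ty":0,"tz":-0.06,"ax":0,"ay":0,"az":0},{"grip":0,"tx":0,"ty":0,"tz":0,"ax":0,"ay":0,"az":0}]' 20
```

```text
time_s: 5.65
tcp_pos: [0.6117, -0.062, 0.2916]
eef_rot: [-0.706, 0.708, 0.021, -0.019]
force: [-0.3, 0.2, -0.7]
grip_width: 0.008
```

```bash
python3 -m crank '[{"grip":0,"tx":0,"ty":-0.06,"tz":-0.02,"ax":0,"ay":0,"az":0},{"grip":0,"tx":0,"ty":-0.06,"tz":0,"ax":0,"ay":0,"az":0},{"grip":0,"tx":0,"ty":-0.06,"tz":0,"ax":0,"ay":0,"az":0}]' 20
python3 -m crank '[{"grip":0,"tx":0.01,"ty":-0.05,"tz":0,"ax":0,"ay":0,"az":0},{"grip":0,"tx":0,"ty":-0.05,"tz":0,"ax":0,"ay":0,"az":0}]' 20
```

```text
time_s: 5.95
tcp_pos: [0.6126, -0.0883, 0.2895]
eef_rot: [0.707, -0.707, -0.022, 0.02]
force: [-0.2, 4.8, 3.8]
grip_width: 0.007
time_s: 6.15
tcp_pos: [0.6143, -0.1048, 0.2904]
eef_rot: [0.707, -0.706, -0.022, 0.019]
force: [-0.4, 2.7, 3.8]
grip_width: 0.002
```

```bash
python3 -m crank '[{"grip":0,"tx":0.01,"ty":-0.05,"tz":-0.01,"ax":0,"ay":0,"az":0},{"grip":0,"tx":0.01,"ty":-0.05,"tz":0,"ax":0,"ay":0,"az":0}]' 20
python3 -m crank '[{"grip":0,"tx":0,"ty":-0.04,"tz":0,"ax":0,"ay":0,"az":0},{"grip":0,"tx":0,"ty":0,"tz":0,"ax":0,"ay":0,"az":0}]' 20
```

```text
time_s: 6.35
tcp_pos: [0.6172, -0.1216, 0.289]
eef_rot: [0.707, -0.706, -0.022, 0.019]
force: [-1.1, 4.1, 0.3]
grip_width: 0.004
time_s: 6.55
tcp_pos: [0.6168, -0.1302, 0.2885]
eef_rot: [0.707, -0.707, -0.021, 0.019]
force: [1.3, 2.6, 1.7]
grip_width: 0.008
```

```bash
python3 -m crank '[{"grip":0,"tx":0,"ty":-0.025,"tz":0,"ax":0,"ay":0,"az":0},{"grip":0,"tx":0,"ty":0,"tz":0,"ax":0,"ay":0,"az":0}]' 20
python3 -m crank '[{"grip":0,"tx":0,"ty":-0.025,"tz":0,"ax":0,"ay":0,"az":0},{"grip":0,"tx":0,"ty":0,"tz":0,"ax":0,"ay":0,"az":0}]' 20
```

```text
time_s: 6.75
tcp_pos: [0.617, -0.1335, 0.2882]
eef_rot: [0.707, -0.706, -0.021, 0.019]
force: [0.8, 4.2, 2.4]
grip_width: 0.008
time_s: 6.95
tcp_pos: [0.6173, -0.134, 0.2882]
eef_rot: [0.709, -0.705, -0.022, 0.02]
force: [-0.9, 4.1, 2.6]
grip_width: 0.004
```

```bash
python3 -m crank '[{"grip":0,"tx":0,"ty":0.1,"tz":0,"ax":0,"ay":0,"az":0},{"grip":0,"tx":0,"ty":0,"tz":0.2,"ax":0,"ay":0,"az":0},{"grip":0,"tx":0,"ty":0,"tz":0.2,"ax":0,"ay":0,"az":0},{"grip":0,"tx":-0.16,"ty":-0.14,"tz":0,"ax":0,"ay":0,"az":0},{"grip":0,"tx":-0.16,"ty":-0.14,"tz":0,"ax":0,"ay":0,"az":0},{"grip":0,"tx":0,"ty":0,"tz":0,"ax":0,"ay":0,"az":0}]' 20
python3 snap.py f wrist top
```

```text
time_s: 7.55
tcp_pos: [0.5678, -0.1597, 0.3489]
eef_rot: [-0.706, 0.707, 0.022, -0.021]
force: [0.1, -0.9, -0.3]
grip_width: 0.007
[ 0.56782918 -0.15973305  0.34892358] [-0.70630776  0.70724967  0.02160762 -0.02145596] [ 0.1236075  -0.85537479 -0.31166833]
```

View pics/f_wrist.png

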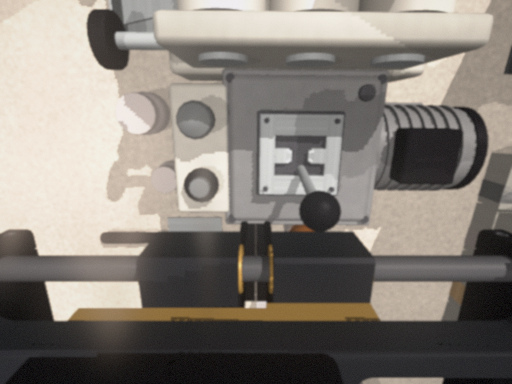

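View pics/f.png

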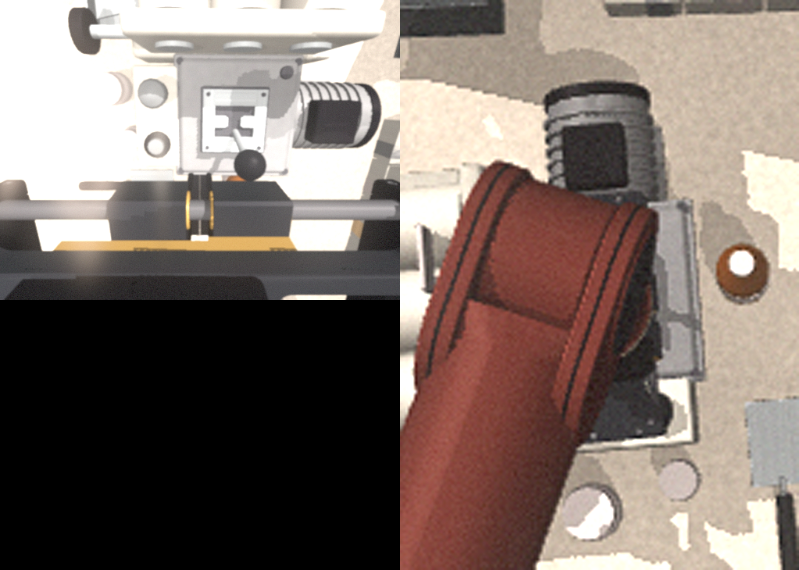

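Run:
```python
from h import *
np.set_printoptions(precision=4,suppress=True)
p,q=[ 0.56782918,-0.15973305,0.34892358],[-0.70630776,0.70724967,0.02160762,-0.02145596]
for n,x,y,z in [('knob',320,210,.222),('s1',266.5,122,.137),('s2',337,122,.137),('s3',336.5,190,.137),('s4',264.5,190,.137),('start',202,184,.136),('stop',194,118,.154)]:
    P=wonz(x,y,p,q,z); print(n,P,np.array(w2m(P)))
```

```text
knob [ 0.6206 -0.159   0.222 ] [ 0.006  -0.0304]
s1 [ 0.5748 -0.0944  0.137 ] [-0.0363  0.0365]
s2 [ 0.6487 -0.0899  0.137 ] [0.0377 0.0372]
s3 [ 0.6587 -0.1636  0.137 ] [ 0.0438 -0.0369]
s4 [ 0.5779 -0.1686  0.137 ] [-0.0371 -0.0377]
start [ 0.5076 -0.1662  0.136 ] [-0.1072 -0.0316]
stop [ 0.5024 -0.0944  0.154 ] [-0.1087  0.0404]
```

```bash
python3 -m crank '[{"grip":0,"tx":0,"ty":-0.01,"tz":-0.2,"ax":0,"ay":0,"az":0},{"grip":0,"tx":0,"ty":0,"tz":-0.2,"ax":0,"ay":0,"az":0},{"grip":0,"tx":0,"ty":0,"tz":0,"ax":0,"ay":0,"az":0}]' 20
python3 -m crank '[{"grip":0,"tx":0.06,"ty":0,"tz":0,"ax":0,"ay":0,"az":0},{"grip":0,"tx":0.06,"ty":0,"tz":0,"ax":0,"ay":0,"az":0},{"grip":0,"tx":0.06,"ty":0,"tz":0,"ax":0,"ay":0,"az":0}]' 20
```

```text
time_s: 7.95
tcp_pos: [0.5724, -0.1538, 0.2866]
eef_rot: [-0.706, 0.707, 0.025, -0.024]
force: [-0.3, 1.4, 0.6]
grip_width: 0.004
time_s: 8.25
tcp_pos: [0.6022, -0.152, 0.2887]
eef_rot: [-0.706, 0.707, 0.026, -0.025]
force: [-3.6, -0.1, -1.4]
grip_width: 0.002
```

```bash
python3 -m crank '[{"grip":0,"tx":-0.03,"ty":-0.05,"tz":-0.02,"ax":0,"ay":0,"az":0},{"grip":0,"tx":0,"ty":0,"tz":0,"ax":0,"ay":0,"az":0}]' 20
python3 -m crank '[{"grip":0,"tx":0.06,"ty":0,"tz":0,"ax":0,"ay":0,"az":0},{"grip":0,"tx":0.06,"ty":0,"tz":0,"ax":0,"ay":0,"az":0}]' 20
```

```text
time_s: 8.45
tcp_pos: [0.5997, -0.16, 0.2864]
eef_rot: [-0.706, 0.708, 0.027, -0.025]
force: [-0.6, -0.5, -0.3]
grip_width: 0.004
time_s: 8.65
tcp_pos: [0.6168, -0.16, 0.2865]
eef_rot: [0.707, -0.707, -0.026, 0.025]
force: [-4.4, 2.1, -1.9]
grip_width: 0.001
```

```bash
python3 -m crank '[{"grip":0,"tx":0.05,"ty":0.005,"tz":0,"ax":0,"ay":0,"az":0},{"grip":0,"tx":0.04,"ty":0,"tz":0,"ax":0,"ay":0,"az":0},{"grip":0,"tx":0,"ty":0,"tz":0,"ax":0,"ay":0,"az":0}]' 20
python3 -m crank '[{"grip":0,"tx":0.03,"ty":0,"tz":0,"ax":0,"ay":0,"az":0},{"grip":0,"tx":0,"ty":0,"tz":0,"ax":0,"ay":0,"az":0}]' 20
python3 -m crank '[{"grip":0,"tx":0.03,"ty":0,"tz":0,"ax":0,"ay":0,"az":0},{"grip":0,"tx":0,"ty":0,"tz":0,"ax":0,"ay":0,"az":0}]' 20
```

```text
time_s: 8.95
tcp_pos: [0.6313, -0.1587, 0.2854]
eef_rot: [0.707, -0.706, -0.025, 0.027]
force: [-2.0, 0.0, 0.4]
grip_width: 0.002
time_s: 9.15
tcp_pos: [0.6341, -0.159, 0.285]
eef_rot: [0.707, -0.706, -0.022, 0.028]
force: [-5.4, 1.2, 1.9]
grip_width: 0.006
time_s: 9.35
tcp_pos: [0.635, -0.1593, 0.2849]
eef_rot: [0.709, -0.705, -0.019, 0.031]
force: [-4.6, 2.3, 2.3]
grip_width: 0.005
```

```bash
python3 -m crank '[{"grip":0,"tx":0.07,"ty":0,"tz":0,"ax":0,"ay":0,"az":0},{"grip":0,"tx":0.07,"ty":0,"tz":0,"ax":0,"ay":0,"az":0}]' 20
python3 -m crank '[{"grip":0,"tx":0.07,"ty":0,"tz":0,"ax":0,"ay":0,"az":0}]' 20
```

```text
time_s: 9.55
tcp_pos: [0.6412, -0.1604, 0.2843]
eef_rot: [0.712, -0.701, -0.004, 0.041]
force: [-59.1, 11.4, 28.9]
grip_width: -0.002
time_s: 9.65
tcp_pos: [0.6428, -0.1609, 0.2844]
eef_rot: [0.714, -0.698, 0.005, 0.048]
force: [-54.7, 10.7, 26.8]
grip_width: 0.007
```

```bash
python3 -m crank '[{"grip":0,"tx":-0.1,"ty":0,"tz":0,"ax":0,"ay":0,"az":0},{"grip":0,"tx":-0.15,"ty":0,"tz":0,"ax":0,"ay":0,"az":0},{"grip":0,"tx":-0.15,"ty":0,"tz":0.1,"ax":0,"ay":0,"az":0},{"grip":0,"tx":-0.1,"ty":0,"tz":0.2,"ax":0,"ay":0,"az":0},{"grip":0,"tx":0,"ty":0,"tz":0.2,"ax":0,"ay":0,"az":0},{"grip":0,"tx":0,"ty":0,"tz":0,"ax":0,"ay":0,"az":0}]' 20
python3 snap.py g wrist scene
```

```text
time_s: 10.25
tcp_pos: [0.5653, -0.1633, 0.364]
eef_rot: [0.714, -0.698, 0.005, 0.045]
force: [0.3, -0.8, -0.2]
grip_width: 0.006
[ 0.56526205 -0.16333169  0.36396139] [ 0.7142908  -0.69837674  0.00469546  0.04512803] [ 0.31549706 -0.77962345 -0.20833544]
```

View pics/g_wrist.png

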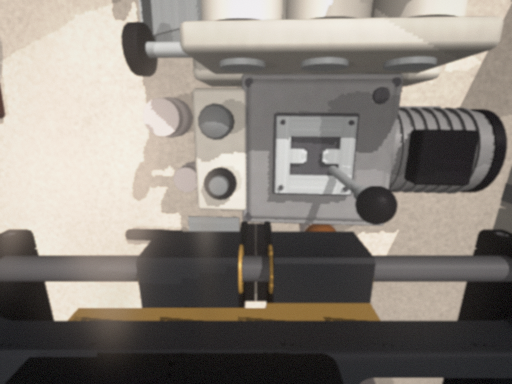

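View pics/g.png

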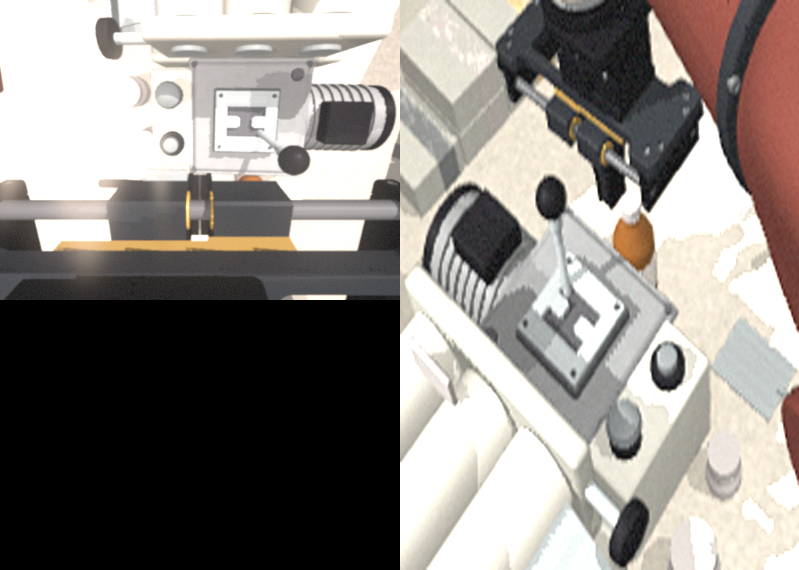

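Run:
```python
from h import *
np.set_printoptions(precision=4,suppress=True)
p,q=[ 0.56526205,-0.16333169,0.36396139],[ 0.7142908,-0.69837674,0.00469546,0.04512803]
for n,x,y,z in [('knob',376,204,.217),('s1',282.5,123,.137),('s2',351,123,.137),('s3',350,188.5,.137),('s4',280.5,189,.137),('start',218,182,.136),('stop',214,120,.154)]:
    P=wonz(x,y,p,q,z); print(n,P,np.array(w2m(P)))
u,v=100+(551-400)/399*200-.3,100+198/3-.3
P=onz('scene',u,v,.217);print(P,np.array(w2m(P)))
P=tri([ray('scene',u,v),wray(376,204,p,q)]);print(P,np.array(w2m(P)))
us,vs=100+(668-400)/399*200-.3,100+357/3-.3
P=onz('scene',us,vs,.136);print('start',P,np.array(w2m(P)))
```

```text
knob [ 0.6593 -0.1559  0.217 ] [ 0.0448 -0.0293]
s1 [ 0.5746 -0.0937  0.137 ] [-0.0365  0.0372]
s2 [ 0.6485 -0.0893  0.137 ] [0.0376 0.0378]
s3 [ 0.6579 -0.1621  0.137 ] [ 0.0431 -0.0354]
s4 [ 0.5785 -0.1687  0.137 ] [-0.0365 -0.0379]
start [ 0.5042 -0.1661  0.136 ] [-0.1106 -0.0313]
stop [ 0.5018 -0.0947  0.154 ] [-0.1093  0.04  ]
[ 0.6583 -0.1569  0.217 ] [ 0.0438 -0.0303]
[ 0.6593 -0.1568  0.2161] [ 0.0448 -0.0302]
start [ 0.5036 -0.1718  0.136 ] [-0.1114 -0.037 ]
```

```bash
python3 -m crank '[{"grip":0,"tx":-0.2,"ty":-0.02,"tz":0,"ax":-0.03,"ay":-0.09,"az":0},{"grip":0,"tx":-0.2,"ty":-0.02,"tz":0,"ax":0,"ay":0,"az":0},{"grip":0,"tx":0,"ty":0,"tz":-0.3,"ax":0,"ay":0,"az":0},{"grip":0,"tx":0,"ty":0,"tz":-0.3,"ax":0,"ay":0,"az":0},{"grip":0,"tx":0,"ty":0,"tz":-0.2,"ax":0,"ay":0,"az":0},{"grip":0,"tx":0,"ty":0,"tz":0,"ax":0,"ay":0,"az":0}]' 20
```

```text
time_s: 10.95
tcp_pos: [0.5047, -0.1666, 0.2286]
eef_rot: [-0.703, 0.71, 0.017, -0.025]
force: [-0.0, 1.0, -0.0]
grip_width: 0.002
```

```bash
python3 -m crank '[{"grip":0,"tx":0,"ty":-0.03,"tz":-0.06,"ax":0.01,"ay":-0.01,"az":0},{"grip":0,"tx":0,"ty":0,"tz":-0.05,"ax":0,"ay":0,"az":0},{"grip":0,"tx":0,"ty":0,"tz":0,"ax":0,"ay":0,"az":0}]' 20
python3 snap.py i scene wrist
```

```text
time_s: 11.25
tcp_pos: [0.5059, -0.172, 0.2127]
eef_rot: [-0.706, 0.708, 0.021, -0.021]
force: [-0.7, -0.0, -0.4]
grip_width: 0.007
[ 0.50592971 -0.17201843  0.21269676] [-0.70558679  0.70799196  0.0210815  -0.02121901] [-0.70165013 -0.0354926  -0.41488033]
```

View pics/i.png

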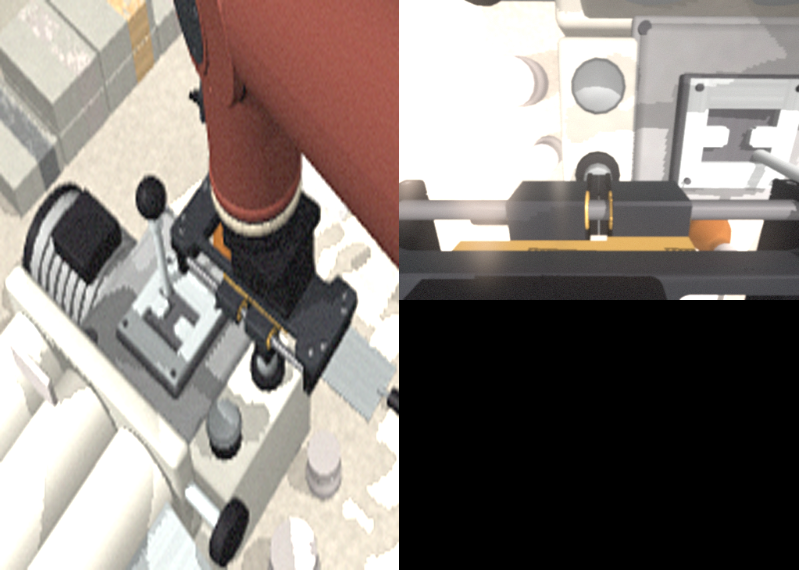

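```bash
python3 -m crank '[{"grip":0,"tx":-0.01,"ty":0.005,"tz":-0.03,"ax":0,"ay":0,"az":0},{"grip":0,"tx":0,"ty":0,"tz":-0.025,"ax":0,"ay":0,"az":0},{"grip":0,"tx":0,"ty":0,"tz":0,"ax":0,"ay":0,"az":0}]' 20
python3 -m crank '[{"grip":0,"tx":0,"ty":0,"tz":-0.025,"ax":0,"ay":0,"az":0},{"grip":0,"tx":0,"ty":0,"tz":0,"ax":0,"ay":0,"az":0}]' 20
```

```text
time_s: 11.65
tcp_pos: [0.5057, -0.1717, 0.2067]
eef_rot: [-0.705, 0.708, 0.023, -0.02]
force: [-1.5, 1.0, 3.8]
grip_width: 0.008
time_s: 11.85
tcp_pos: [0.5059, -0.1719, 0.2042]
eef_rot: [-0.706, 0.708, 0.023, -0.019]
force: [-4.0, 1.6, 5.8]
grip_width: 0.004
```

```bash
python3 -m crank '[{"grip":0,"tx":0,"ty":0,"tz":-0.025,"ax":0,"ay":0,"az":0},{"grip":0,"tx":0,"ty":0,"tz":0,"ax":0,"ay":0,"az":0}]' 20
python3 -m crank '[{"grip":0,"tx":0,"ty":0,"tz":-0.025,"ax":0,"ay":0,"az":0}]' 20
```

```text
time_s: 12.05
tcp_pos: [0.5061, -0.1721, 0.2044]
eef_rot: [0.707, -0.707, -0.023, 0.019]
force: [-3.0, 0.8, 4.7]
grip_width: 0.005
time_s: 12.15
tcp_pos: [0.5066, -0.1725, 0.2032]
eef_rot: [0.707, -0.706, -0.023, 0.019]
force: [-19.8, 5.4, 55.3]
grip_width: 0.003
```

```bash
python3 -m crank '[{"grip":0,"tx":0,"ty":0,"tz":0.02,"ax":0,"ay":0,"az":0}]' 20
python3 snap.py j scene wrist
python3 -m crank '[{"grip":0,"tx":0,"ty":0,"tz":0.2,"ax":0,"ay":0,"az":0},{"grip":0,"tx":0,"ty":0,"tz":0.3,"ax":0,"ay":0,"az":0},{"grip":0,"tx":0,"ty":0,"tz":0.3,"ax":0,"ay":0,"az":0},{"grip":0,"tx":0,"ty":0,"tz":0.3,"ax":0,"ay":0,"az":0},{"grip":0,"tx":0,"ty":-0.3,"tz":0,"ax":0,"ay":0,"az":0},{"grip":0,"tx":0,"ty":-0.3,"tz":0,"ax":0,"ay":0,"az":0},{"grip":0,"tx":0,"ty":-0.3,"tz":0,"ax":0,"ay":0,"az":0},{"grip":0,"tx":0,"ty":0,"tz":0,"ax":0,"ay":0,"az":0},{"grip":0,"tx":0,"ty":0,"tz":0,"ax":0,"ay":0,"az":0}]' 20
python3 snap.py k scene top
```

```text
time_s: 12.25
tcp_pos: [0.5066, -0.1725, 0.207]
eef_rot: [0.708, -0.706, -0.023, 0.018]
force: [-2.8, 1.3, 2.5]
grip_width: 0.003
[ 0.50658142 -0.17250412  0.20703626] [ 0.70774234 -0.70584067 -0.02344563  0.01844023] [-2.77864413  1.34943709  2.48659943]
time_s: 13.25
tcp_pos: [0.5064, -0.309, 0.3758]
eef_rot: [0.707, -0.707, -0.027, 0.021]
force: [0.7, -0.2, -0.4]
grip_width: 0.004
[ 0.50639913 -0.30896721  0.37580118] [ 0.70684598 -0.70655066 -0.02667569  0.02105561] [ 0.662365   -0.20982671 -0.41414286]
```

View pics/j.png

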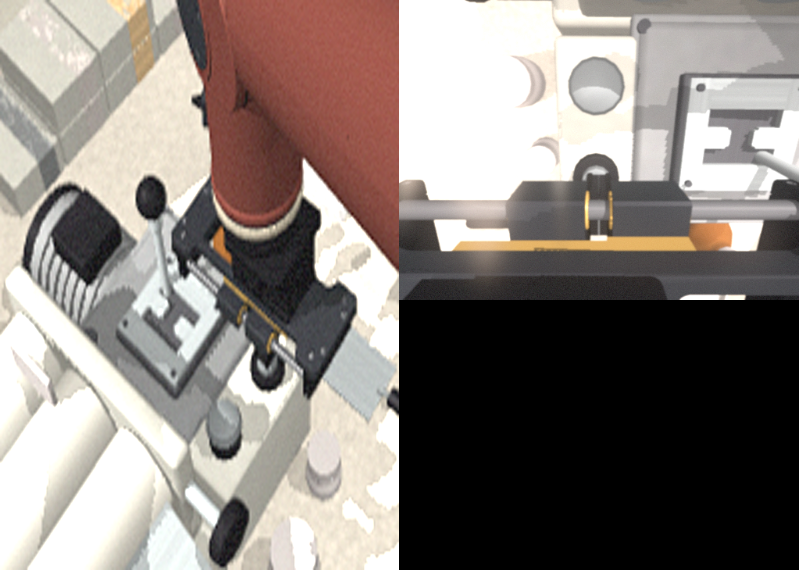

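View pics/k.png

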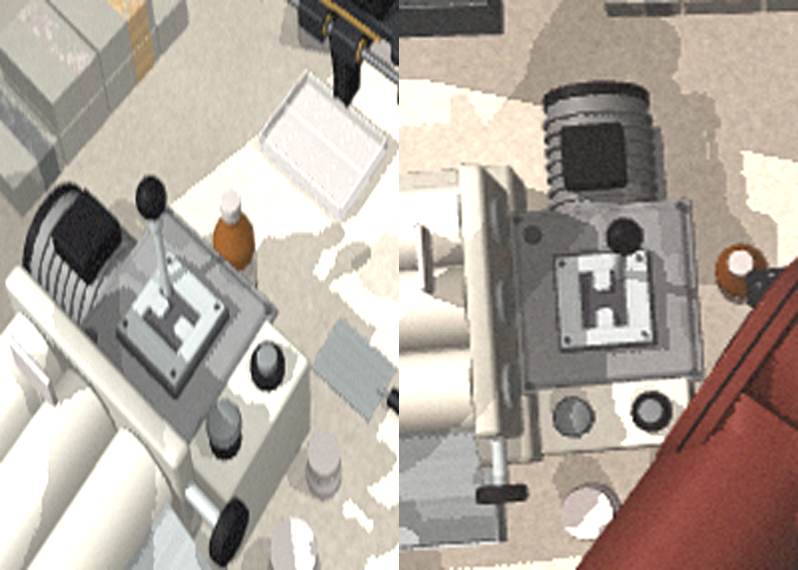

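Run:
```python
from h import *
np.set_printoptions(precision=4,suppress=True)
k=399/140
tu,tv=130+(625-399)/k-.3,60+237/2.85-.3
su,sv=100+151/399*200-.3,100+198/3-.3
for P in (onz('top',tu,tv,.217),onz('scene',su,sv,.217),tri([ray('top',tu,tv),ray('scene',su,sv)])): print(P,np.array(w2m(P)))
import cv2
for n,o in (('top','top0'),('scene','scene0')):
    a=cv2.imread(f'pics/k_{n}.png');b=cv2.imread(f'pics/{o}.png')
    d=cv2.absdiff(a,b).max(2)
    cv2.imwrite(f'pics/diff_{n}.png',np.clip(d.astype(int)*3,0,255).astype('uint8'))
```

```text
[ 0.6591 -0.1577  0.217 ] [ 0.0445 -0.0311]
[ 0.6583 -0.1569  0.217 ] [ 0.0438 -0.0303]
[ 0.6593 -0.1576  0.2156] [ 0.0448 -0.031 ]
```

View pics/diff_scene.png

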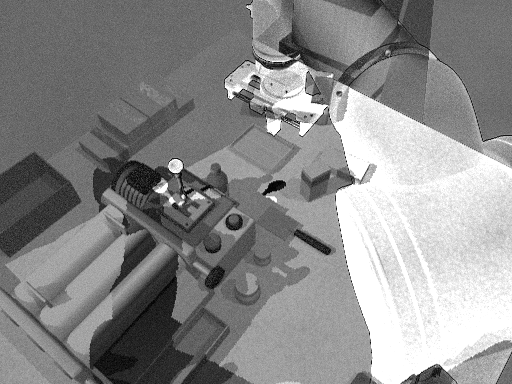

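```bash
python3 -c "
from station import robot
print(robot.finish_job(), robot.read_state()['time_s'])"
```

```text
the job is handed in; nothing more can be done
the job is handed in; nothing more can be done
```

The gear lever is fully home in the far right slot, and the mill's start button has been pressed and has come up again. I handed the job in at about 13.4 s of the 64 s allowed.

- **Lever:** With closed fingertips I pushed the knob back to neutral, across the gate and into the far right slot, never gripping it. From two camera views afterwards the knob is at about (+44.5, -31) mm in the mill's frame; fully home is (+44, -30). My last push against the slot end read 59 N along the push, about 67 N in total at the wrist. That was more than it needed, but under the 120 N wrist limit.
- **Start button:** I pressed it until the force jumped from about 5 N to 55 N at a hard stop, then released it and moved the arm clear. The hard stop came about 3 mm higher than the given dimensions suggest. I put that down to the closed fingertips reaching a little further than 70 mm, because the readings before it matched the button's spring. The cameras show no running indicator, so the full press is inferred from force and height.
- **Everything else:** I never touched the stop button. Compared with the first scene picture, only the lever, the arm and its shadows have changed. The jars, bottle, cartons, tray and spatula show no movement. In the last top view the arm hid part of that area, so this check rests mainly on the scene view.

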